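# Unhook the funnel and charge the mixing tumbler

### The job

Lift the hanging funnel up and off its hook and set it gently and upright in the mouth of the steel tumbler, fully seated on its flange, with the tumbler left standing in its holder, and let go of it. Then slide the chute's gate open so that all three porcelain mixing balls run through the funnel into the tumbler. Leave the funnel in place, and do not shift the flask, the pastel box or the bowl.

Things in the scene. Friction and masses are not known exactly. Their poses are not given: they have to be found in the camera images.
- funnel: Aluminium funnel (about 160 g), hung by its wire arch on the hook. Origin: centre of the spout's lower end; z up its axis. Spout 50 mm outside, 44 mm inside diameter, 30 mm long. At 30 mm height a flat flange of 84 mm diameter, which sits on the tumbler's rim; above it the cone opens to 124 mm diameter at 80 mm height.
- funnel_bar (a point): Middle of the top bar of the funnel's rigid 7 mm wire arch, 140 mm above the funnel's origin; axes as the funnel's. The arch stands over the mouth in the y-z plane, legs at y = -60 and +60 mm; the bar runs along y, straight for 72 mm. When seated keep funnel x roughly along the stand's y (either way round): a leg in front of the chute's lip could stop the balls.
- funnel_grip (a point): Centre of the upright wooden grip on the middle of the bar, 175 mm above the funnel's origin, on its axis; axes as the funnel's. The grip is 16 mm (x) by 24 mm (y) and reaches from 152 to 198 mm height, on a short stem. Best pinched from above on its 16 mm width (fingers closing along funnel x), fingertips at least 158 mm above the funnel's origin to stay clear of the hook's tip.
- hookstand: Fixed wooden stand of the hook; origin on the table. Base x -105 to +45 mm, y within 55 mm, 14 mm high; post at x = +30 mm, 212 mm high. From it two parallel 8 mm wires (y = -12, +12 mm) slope down 10 degrees to the stand's -x, to a hollow at x = -80 mm (centre line 185 mm high), then turn up; the upturned tip, at x = -98 mm, is 205 mm high.
- hook_seat (a point): Underside of the bar as it hangs in the hook's hollow: 78 mm to -x of the hook stand's origin, 189 mm high; axes as the hook stand's. Raise the bar at least 16 mm to pass the tip, then carry it to the stand's -x. The hook is inside the arch, about 50 mm above the funnel's mouth, so the funnel can rise freely only after some 90 mm of -x travel.
- stand: Fixed feeding stand; origin on the table under the tumbler holder's centre. Plywood base 130 mm (x), y -60 to +270 mm, 8 mm thick. On two posts along +y an aluminium chute, 48 mm wide, walls 22 mm high, falls at 22 degrees to the tumbler: lower lip at y = 74 mm, upper end at y = 240 mm, walls there 285 mm high (the gate's block is higher).
- socket (a point): Centre of the tumbler's holder on the stand's base, 8 mm above the table: a grey ring of 75 mm inner diameter, 12 mm high.
- chute_lip (a point): Middle of the lower lip of the chute's floor (74 mm from the socket along the stand's y, 196 mm above the table); axes as the stand's.
- tumbler: Plain steel tumbler standing loosely in the holder: 68 mm outside, 60 mm inside diameter, 118 mm tall (rim 126 mm above the table), floor 5 mm, 350 g. Origin: centre of its underside.
- gate (a joint): Slide gate across the chute: 0 m closed (start), 0.05 m fully open. It slides along the stand's +x to open, with about 1.5 N of friction, and stays where it is left. The balls are free when it is open by about 35 mm or more.
- gate_grip (a point): Centre of the wooden block on top of the gate, 22 by 22 mm, 34 mm high, tilted 22 degrees about the stand's x; at the start 119 mm from the socket along the stand's y and 279 mm above the table (top about 299 mm). Moves with the gate. Its lower end is about 20 mm above the chute's walls. Push its face on the stand's -x side towards +x.
- ball0_center (a point): Centre of a 30 mm white porcelain mixing ball (30 g); first of three lying in line in the chute behind the gate.
- ball1_center (a point): Centre of a 30 mm white porcelain mixing ball (30 g); second of three lying in line in the chute behind the gate.
- ball2_center (a point): Centre of a 30 mm white porcelain mixing ball (30 g); third of three lying in line in the chute behind the gate.
- flask: Clear drinking bottle, 68 mm diameter, 190 mm tall, standing on the table; a bystander. Origin: centre of its underside.
- pastels: Flat black box of pastels, 100 by 160 by 18 mm, lying on the table; a bystander. Origin: centre of its underside.
- rinse_bowl: White bowl, 110 mm diameter, 50 mm tall, on the table; a bystander. Origin: centre of its underside.
There are look-alikes about, which are no part of the job. Leave any orange look-alike of the part that bears ball0_center alone. What is shaped like the part that bears ball1_center but yellow is not meant.

How it is judged (in metres and radians):
On the way, in this order (a step that is already met when the one before it is completed fails the run):
1. the funnel has been lifted off the hook (its axis more than 80 mm from the hook's seat) with the balls still waiting behind the gate (horizontal distance between funnel and hook_seat above 0.08 m and z of each of ball0_center, ball1_center, ball2_center in the frame of chute_lip above 0.02 m and value of joint gate below 0.015 m), for 0.1 s.
2. the funnel sits upright on the tumbler and is let go, the balls still waiting behind the gate (horizontal distance between funnel and tumbler below 0.01 m and z of funnel in the frame of tumbler between 0.08 and 0.093 m and angle between each of funnel, tumbler's own z axis and vertical below 0.1 rad and horizontal distance between tumbler and socket below 0.012 m and z of each of ball0_center, ball1_center, ball2_center in the frame of chute_lip above 0.02 m and value of joint gate below 0.015 m and contact force between the fingers and funnel below 0.3 N), for 0.3 s.
At the end, for the whole second after the job is handed in: The funnel sits still and upright (within 0.1 rad) on the tumbler, centred within 10 mm, its spout end 80 to 93 mm above the tumbler's underside; the tumbler stands upright in its holder (within 12 mm); all three balls are at rest in the tumbler below the spout (horizontal distance between funnel and tumbler below 0.01 m and z of funnel in the frame of tumbler between 0.08 and 0.093 m and angle between each of funnel, tumbler's own z axis and vertical below 0.1 rad and horizontal distance between tumbler and socket below 0.012 m and horizontal distance between each of ball0_center, ball1_center, ball2_center and tumbler below 0.032 m and z of ball0_center in the frame of tumbler between 0 and 0.085 m and z of ball1_center in the frame of tumbler between 0 and 0.085 m and z of ball2_center in the frame of tumbler between 0 and 0.085 m and linear speed of funnel below 0.03 m/s and linear speed of each of ball0, ball1, ball2 below 0.1 m/s); the robot touches nothing.
It fails at once if the flask, the pastel box or the bowl is shifted by more than 30 mm (distance of any of flask, pastels, rinse_bowl from where it was at the start of the episode above 0.03 m).
It fails at once if the funnel is forced onto the tumbler with more than 80 N (contact force between funnel and tumbler above 80 N).
It fails at once if the funnel is dropped from more than about 12 mm (it moves at over 0.5 m/s out of the fingers) (linear speed of funnel above 0.5 m/s and contact force between the fingers and funnel below 0.1 N).
It also fails if it takes over 69 s, if anything falls off the work surface, if the arm or the gripper's body presses on something with over 40 N, if the wrist force passes 120 N, or if a joint passes its speed limit or range.

### The arm

A 6-joint arm with a two-finger parallel gripper is mounted at the origin on the work surface. World frame = base frame: x ahead of the robot, y to its left, z up, the work surface at z = 0. Lengths are in m, angles in degrees, forces in N, time in s.
With the tool pointing down it reaches from about 0.4 to 0.825 m from the base axis. Payload 7 kg.
Tool frame: the origin (TCP) lies on the centre line of the jaws, within the pads' length; the fingertips stand 19 mm ahead of it and the grasp point (between the pads) is the TCP (r.tips_ahead is the distance from the TCP to the fingertips, in m); z points along the fingers, y is the line along which they close (so a half turn about z gives the same grasp; the last joint's range is limited). The gripper opens to 88 mm and grips with 3 to 60 N. Pads are 19 mm wide; open, the fingers measure 130 mm over their backs; the gripper's body (78 mm by 193 mm) begins 47 mm behind the grasp point.
Start: joints at [81.423, 20.546, 0.682, 0, -70.136, -16.507], TCP at [0.286, 0.611, 0.221] pointing down, gripper open.
Joint ranges: [-176.03, 176.03], [-82.01, 121.73], [-58.28, 71.71], [-173.87, 95.51], [-174.79, -0.11], [-173.66, 173.66]. Speed limits (degrees/s): [136.94, 136.94, 172.46, 180, 180, 180].

### API

Orientations are given as [roll, pitch, yaw] about the fixed x, y, z axes, in that order (R = Rz(yaw) Ry(pitch) Rx(roll)).
In Python, from plant import r, viewer, close_job gives the robot as it stands. The module is installed in compiled form; this text tells all that it offers.
- The arm moves only by the tool arm_command, never from a script. Its arguments are lists of equal length, an entry for each row: "travel": the shift along the world's x, y, z scaled (see below), a list of three; "delta_rot": the turn, a rotation vector about the world's x, y, z scaled (see below), a list of three. In form: {"travel": [[dx, dy, dz], ...], "delta_rot": [[rx, ry, rz], ...]}. A call has 1 to 20 rows; each row is the pose to reach, as a shift and turn from the pose commanded when the call began; what a row does not reach only later rows make up. The controller multiplies each number of a shift by 0.5 m and each number of a turn by 90 degrees. A row lasts 1/8 s, in which the tool goes at most 62.5 mm and 10.7 degrees, less where a joint would pass 70% of its speed; a pose out of reach is approached as far as the arm can. A call with a number of a shift or a turn outside -1 to 1 is refused whole. A call with a gripper value outside its range is refused whole. "grip" is the opening, from 0 (shut) to 1 (fully open), set as the call begins (left out, the last holds). The fingers move at their own pace and stop on an object; "newtons" is the grip in N (left out, the last holds). Time passes only in rows, so rows that repeat a pose let the fingers close. It gives the time, the measured TCP pose, the force, the opening and the grip force at its end, in the units of the state.
- r.get_state(): the state, without advancing time (a new reading comes with each control period).
- viewer.capture(name): name is "side" or "top"; returns a dict with "img" (384x512x3 uint8, red, green, blue), "camera_matrix" (3x3 intrinsics, pixels), "distortion" ([k1, k2, p1, p2, k3] as OpenCV has them; the pictures are not rectified), "R" (3x3) and "t" (3): a world point X has camera coordinates R X + t. Camera axes: x right, y down, z forward; pixel columns grow to the right and rows downward; lengths in m; the calibration is good to about 2 mm. A picture is of the moment at which its call begins. There is no depth.
- close_job(): hands the job in; it is judged then, once.
The state is a dict: "time_s": time; "joints": joint angles; "qd": joint speeds; "joint_torque": joint torques, N m; "tcp_pos": TCP position; "eef_rot": TCP orientation; "contact_force": force on the tool from outside, world axes, zero at the start; "moment": the same for the moment, N m; "gripper_width": finger opening in m; "gripper_force": force on a finger pad.
Only numpy, scipy, OpenCV 4.12 (cv2) and the standard library are available. Lean on these libraries where they do the work, as an engineer would, in place of code of your own. Each camera call takes 0.05 s, during which the arm holds its last target. There are 200 camera calls.

## Working session

There is one attempt and no reset: what is moved stays moved. The work goes in short steps, Python scripts to look and compute and a tool call to move; the robot and the scene stay as the last step left them, time stands still between calls to the robot, and variables do not carry over. Pictures are saved under pics/ and viewed, at most 10 in all, crops included, and the job is handed in when it is done.

Besides the shell and the picture viewer there is one more tool, called by a JSON object that holds its "op" and its "data". arm_command: Moves the arm, as the interface text tells. Shifts and turns lie within -1 to 1; 1 stands for 0.5 m of shift or 90 degrees of turn. Its arguments: {"type":"object","properties":{"travel":{"type":"array"},"delta_rot":{"type":"array"},"grip":{"type":"number"},"newtons":{"type":"number"}},"required":["travel","delta_rot"]}

```bash
mkdir -p pics; cat > h.py <<'E'
import numpy as np, cv2
from plant import r, viewer
def cap(n, f=None):
    c=viewer.capture(n)
    if f: cv2.imwrite('pics/'+f, c['img'][:,:,::-1])
    return c
def ray(c,uv):
    p=cv2.undistortPoints(np.array([[uv]],float),c['camera_matrix'],np.array(c['distortion'],float))[0,0]
    R=np.array(c['R']);t=np.array(c['t'])
    return -R.T@t, R.T@np.array([p[0],p[1],1.])
def onz(c,uv,z):
    o,d=ray(c,uv); return o+d*(z-o[2])/d[2]
def tri(c1,u1,c2,u2):
    o1,d1=ray(c1,u1);o2,d2=ray(c2,u2)
    d1/=np.linalg.norm(d1);d2/=np.linalg.norm(d2)
    s=np.linalg.lstsq(np.stack([d1,-d2],1),o2-o1,rcond=None)[0]
    a=o1+s[0]*d1;b=o2+s[1]*d2
    return (a+b)/2,np.linalg.norm(a-b)
def proj(c,X):
    R=np.array(c['R']);return cv2.projectPoints(np.array(X,float).reshape(-1,3),cv2.Rodrigues(R)[0],np.array(c['t'],float),c['camera_matrix'],np.array(c['distortion'],float))[0][:,0]
E
python3 - <<'E'
from h import *
a=cap('side');b=cap('top')
im=np.hstack([a['img'],b['img']])[:,:,::-1]
cv2.imwrite('pics/s0.png',cv2.resize(a['img'][:,:,::-1],(800,600)));cv2.imwrite('pics/t0.png',cv2.resize(b['img'][:,:,::-1],(800,600)))
for c in(a,b): print(np.round(-np.array(c['R']).T@c['t'],3),np.round(np.array(c['R'])[2],2),c['camera_matrix'][0][0])
print(r.get_state())
E
```

```text
[-0.121 -0.694  1.093] [ 0.52  0.48 -0.71] 479.66526015611777
[ 0.34  -0.042  1.278] [ 0.19  0.   -0.98] 489.70197245632835
{'time_s': 0.1, 'joints': array([ 8.14219980e+01,  2.05853486e+01,  6.38803545e-01, -1.80863308e-02,
       -7.01358240e+01, -1.65082645e+01]), 'qd': array([ 0.0769449 , -0.12770036,  0.12479169,  0.03954557, -0.01878308,
        0.00865347]), 'joint_torque': array([-2.51758735e-03, -5.84165597e+01,  2.93752170e+01,  7.01573029e+00,
        1.01383415e-02, -3.96542362e-05]), 'tcp_pos': array([0.28600705, 0.61091557, 0.22033599]), 'eef_rot': array([ 1.79916194e+02, -7.10520217e-03, -2.50924191e+01]), 'contact_force': array([ 0.28977613,  0.47623482, -0.01354142]), 'moment': array([-0.05915696,  0.00476898, -0.0189429 ]), 'gripper_force': 0.0, 'gripper_width': 0.08763894172765457}
```

View pics/s0.png

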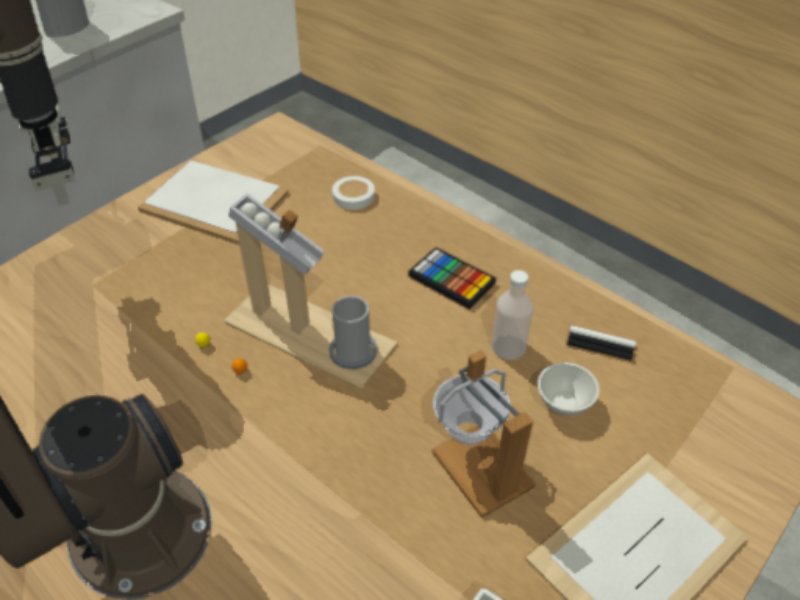

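View pics/t0.png

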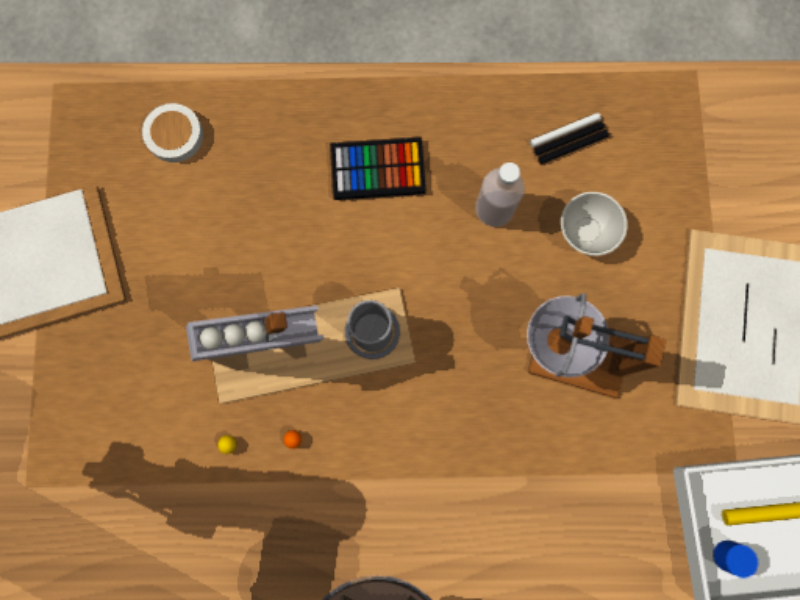

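Side (800 px view): stand with three white balls (250–275, 210–230), gate block (289,220), tumbler (350,330), funnel (475,400) with grip (477,365), hook post (513,450). Top: tumbler (371,328), gate block (276,323), grip (584,327), post (650,348). The balls meant are the three white ones in the chute, top px (210,337), (233,334) and (256,331). The yellow (227,443) and orange (292,438) ones on the table are look-alikes. I'll confirm with crops and measure.

```bash
python3 - <<'E'
from h import *
a=cap('side');b=cap('top')
def comps(c,x0,y0,x1,y1,name):
    im=c['img'][y0:y1,x0:x1]; hsv=cv2.cvtColor(im,cv2.COLOR_RGB2HSV)
    m=((hsv[:,:,0]<14)&(hsv[:,:,1]>125)&(hsv[:,:,2]>40)).astype(np.uint8)
    n,l,s,ce=cv2.connectedComponentsWithStats(m)
    for i in range(1,n):
        if s[i,4]>25: print(name,s[i]+[x0,y0,0,0,0],np.round(ce[i]+[x0,y0],1),cv2.minAreaRect(np.argwhere(l==i)[:,::-1].astype(np.float32)))
comps(a,140,110,215,180,'side gate');comps(b,110,180,215,240,'top gate')
comps(a,260,215,350,330,'side hook');comps(b,325,180,435,260,'top hook')
A=cv2.resize(a['img'][110:330,140:350,::-1],None,fx=2.6,fy=2.6,interpolation=2)[:, :]
cv2.imwrite('pics/ac.png',A)
t1=cv2.resize(b['img'][180:262,115:275,::-1],None,fx=5,fy=3.6*5/3.6,interpolation=2)[:300*2]
cv2.imwrite('pics/b1.png',t1)
t2=cv2.resize(b['img'][175:265,325:435,::-1],None,fx=6,fy=6,interpolation=2)
cv2.imwrite('pics/b2.png',t2)
E
```

```text
top gate [169 200  14  14 109] [175.7 206.3] ((66.05769348144531, 26.288463592529297), (11.57085132598877, 13.335897445678711), 78.69007110595703)
top hook [351 210  14  16 107] [357.1 218.5] ((31.758827209472656, 38.63529968261719), (16.48671531677246, 11.822710037231445), 49.398704528808594)
top hook [390 214  14   9  71] [395.9 218.5] ((71.13076782226562, 38.853843688964844), (13.857515335083008, 6.665640354156494), 15.255120277404785)
top hook [373 215  49  40 448] [398.5 235.1] ((74.8558578491211, 53.154869079589844), (26.33031463623047, 51.3441162109375), 51.07245635986328)
top hook [350 239  21   8  45] [359.4 242.6] ((35.08824157714844, 62.64706802368164), (20.372989654541016, 3.6380343437194824), 14.03624439239502)
top hook [371 241  11  10  30] [376.  246.6] ((50.600006103515625, 67.20000457763672), (9.838699340820312, 8.049844741821289), 63.43495178222656)
```

View pics/ac.png

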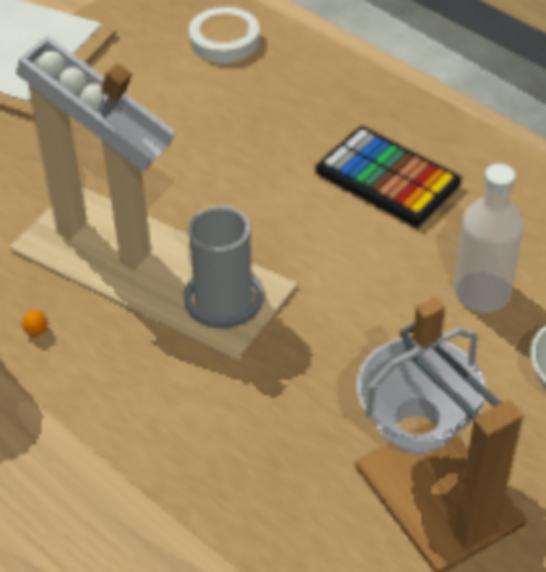

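View pics/b1.png

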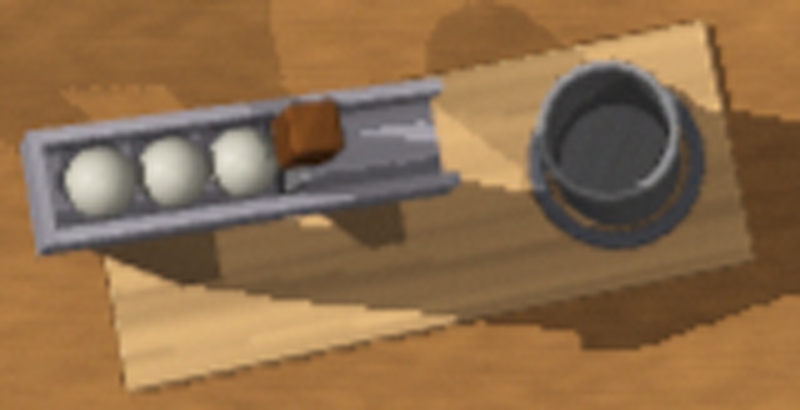

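View pics/b2.png

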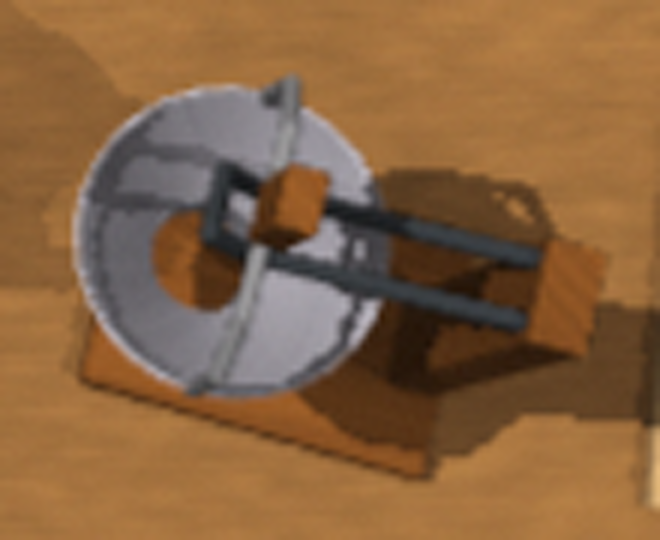

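Crops: the three white balls are confirmed in the chute behind the brown gate block (b1: 100,180 / 175,170 / 243,160). The tumbler rim is centred at b1 (610,131), and the base corners at b1 (706,22), (752,258) and (127,390). The funnel mouth is centred at b2 (229,241), with arch feet at (285,85) and (198,385), and the post top spans (540–605, 240–350).

```bash
python3 - <<'E'
from h import *
a=cap('side');b=cap('top')
B1=lambda x,y:(x/5+115-.4,y/5+180-.4); B2=lambda x,y:(x/6+325-.42,y/6+175-.42); AC=lambda x,y:(x/2.6+140-.3,y/2.6+110-.3)
P=lambda n,v:print(n,np.round(v,4))
T=onz(b,B1(610,131),.126);P('rim top',T)
P('rim side',onz(a,AC(220,230),.126))
c1,c2,c3=[onz(b,B1(*p),.008) for p in((706,22),(752,258),(127,390))]
P('corners',[c1,c2,c3]);print(np.linalg.norm(c1-c2),np.linalg.norm(c2-c3))
ys=(c3-c2)/np.linalg.norm(c3-c2);xs=(c1-c2)/np.linalg.norm(c1-c2)
print('ang y',np.degrees(np.arctan2(-ys[0],ys[1])),'ang x',np.degrees(np.arctan2(xs[1],xs[0])))
P('socket',(c1+c2)/2+.06*ys)
F=onz(b,B2(229,241),.1325);P('mouth',F)
for x,y in((73,241),(385,241),(229,85),(229,397)):P(' rim r',np.linalg.norm(onz(b,B2(x,y),.1325)-F))
P('mouth side',onz(a,AC(421,384),.1325))
f1=onz(b,B2(290,82),.19);f2=onz(b,B2(198,385),.135)
P('arch',[f1,f2])
post=onz(b,B2(572,298),.212);P('post',post)
# wires
w=onz(b,B2(212,205),.205);P('tip',w)
d=post-w;print('hook x yaw',np.degrees(np.arctan2(d[1],d[0])),np.linalg.norm(d[:2]))
d=post-F;print('via funnel',np.degrees(np.arctan2(d[1],d[0])),np.linalg.norm(d[:2]))
# predicted grip projections
u=d[:2]/np.linalg.norm(d[:2]);v=np.array([-u[1],u[0]])
q=[[*(F[:2]+sx*.008*u+sy*.012*v),z] for z in(.2045,.2505) for sx in(-1,1) for sy in(-1,1)]
print('grip pred b2',np.round((proj(b,q)-[324.58,174.58])*6).astype(int).tolist())
print('grip pred ac',np.round((proj(a,q)-[139.7,109.7])*2.6).astype(int).tolist())
E
```

```text
rim top [0.5063 0.0081 0.126 ]
rim side [0.5055 0.0028 0.126 ]
corners [[ 0.5812 -0.0372  0.008 ]
 [ 0.4567 -0.0609  0.008 ]
 [ 0.3897  0.2602  0.008 ]]
0.12680166517913552 0.327968551800013
ang y 11.777651573376891 ang x 10.751164480492829
socket [0.5067 0.0097 0.008 ]
mouth [ 0.4835 -0.2888  0.1325]
 rim r 0.061
 rim r 0.0609
 rim r 0.0621
 rim r 0.0609
mouth side [ 0.4864 -0.2895  0.1325]
arch [[ 0.5364 -0.3018  0.19  ]
 [ 0.4272 -0.2739  0.135 ]]
post [ 0.4527 -0.3947  0.212 ]
tip [ 0.4878 -0.2675  0.205 ]
hook x yaw -105.4415840490031 0.13198781695242567
via funnel -106.25098039270723 0.11033624423657366
grip pred b2 [[241, 242], [257, 180], [284, 254], [299, 192], [269, 226], [286, 161], [314, 238], [330, 173]]
grip pred ac [[408, 337], [430, 327], [418, 349], [440, 338], [411, 305], [433, 294], [422, 317], [444, 306]]
```

Measurements agree: mouth radius is 61 mm (expected 62), and base width is 127 mm by 328 mm (expected 130 by 330). The predicted grip corners also fall on the observed grip in both views. Tumbler is at (0.506, 0.008), stand yaw is about 11.5°, funnel is at (0.484, -0.289), and hook x yaw is about -105.5°.

{"op": "arm_command", "data": {"travel": [[0,0,0.12],[0,0,0.24],[0,0,0.36],[0.1,-0.1,0.4],[0.2,-0.2,0.4],[0.3,-0.3,0.4],[0.35,-0.4,0.4],[0.4,-0.5,0.4],[0.42,-0.6,0.4],[0.42,-0.72,0.4],[0.42,-0.72,0.4],[0.42,-0.72,0.4]], "delta_rot": [[0,0,0.107],[0,0,0.107],[0,0,0.107],[0,0,0.107],[0,0,0.107],[0,0,0.107],[0,0,0.107],[0,0,0.107],[0,0,0.107],[0,0,0.107],[0,0,0.107],[0,0,0.107]], "grip": 1}}

```text
time_s: 1.8
tcp_pos: [0.4962, 0.251, 0.4214]
eef_rot: [-180.0, -0.0, -15.5]
contact_force: [-0.4, -0.2, -1.0]
gripper_width: 0.0878
gripper_force: 0.0
```

{"op": "arm_command", "data": {"travel": [[0,-0.12,0],[0,-0.24,0],[0,-0.36,0],[0,-0.48,0],[0,-0.6,0],[-0.02,-0.72,0],[-0.02,-0.84,0],[-0.02,-0.94,0],[-0.02,-1,-0.1],[-0.02,-1,-0.16],[-0.02,-1,-0.16],[-0.02,-1,-0.16]], "delta_rot": [[0,0,0],[0,0,0],[0,0,0],[0,0,0],[0,0,0],[0,0,0],[0,0,0],[0,0,0],[0,0,0],[0,0,0],[0,0,0],[0,0,0]]}}

```text
time_s: 3.3
tcp_pos: [0.4873, -0.2483, 0.3425]
eef_rot: [180.0, -0.1, -15.4]
contact_force: [-0.4, 0.4, 0.8]
gripper_width: 0.0874
gripper_force: 0.0
```

{"op": "arm_command", "data": {"travel": [[-0.003,-0.08,0],[-0.003,-0.08,0],[-0.003,-0.08,-0.06],[-0.003,-0.08,-0.12],[-0.003,-0.08,-0.17],[-0.003,-0.08,-0.2],[-0.003,-0.08,-0.216],[-0.003,-0.08,-0.216],[-0.003,-0.08,-0.216]], "delta_rot": [[0,0,0],[0,0,0],[0,0,0],[0,0,0],[0,0,0],[0,0,0],[0,0,0],[0,0,0],[0,0,0]]}}

```text
time_s: 4.42
tcp_pos: [0.4852, -0.2889, 0.2342]
eef_rot: [180.0, -0.1, -15.4]
contact_force: [-0.5, 0.6, -0.5]
gripper_width: 0.0879
gripper_force: 0.0
```

```bash
python3 - <<'E'
from h import *
a=cap('side');b=cap('top')
A=cv2.resize(a['img'][190:310,250:350,::-1],(400,480),interpolation=2)
B=cv2.resize(b['img'][170:270,320:400,::-1],(384,480),interpolation=2)
cv2.imwrite('pics/g.png',np.hstack([A,B]))
E
```

```text
(no output)
```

View pics/g.png

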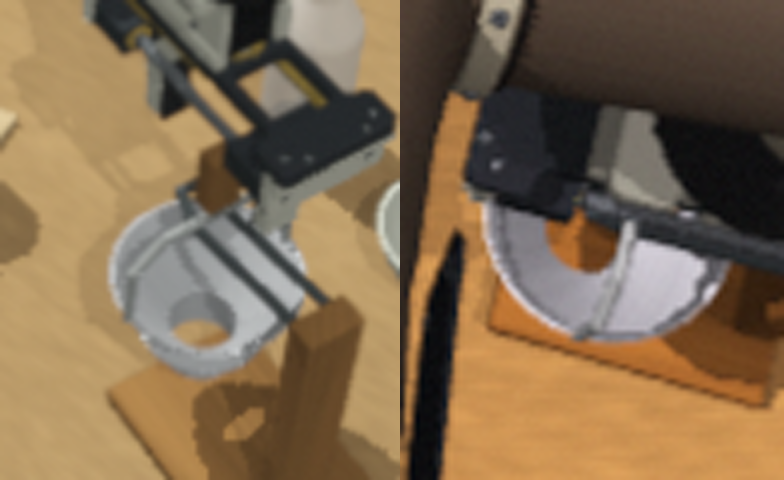

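The side half shows the grip (215,178) between the two fingers (170,85 and 275,200), and the hook wires are clear. I'll close on it.

{"op": "arm_command", "data": {"travel": [[0,0,0],[0,0,0],[0,0,0],[0,0,0],[0,0,0],[0,0,0],[0,0,0],[0,0,0]], "delta_rot": [[0,0,0],[0,0,0],[0,0,0],[0,0,0],[0,0,0],[0,0,0],[0,0,0],[0,0,0]], "grip": 0, "newtons": 25}}

```text
time_s: 5.52
tcp_pos: [0.4847, -0.2889, 0.2332]
eef_rot: [180.0, -0.0, -15.5]
contact_force: [-0.6, -1.6, 0.5]
gripper_width: 0.0157
gripper_force: 25.0
```

Gripped at 16 mm. Now lift and carry towards the stand's -x.

{"op": "arm_command", "data": {"travel": [[0,0,0.015],[0,0,0.03],[0,0,0.045],[0,0,0.056],[0,0,0.056],[0.01,0.04,0.056],[0.022,0.08,0.056],[0.033,0.12,0.056],[0.044,0.16,0.056],[0.055,0.2,0.056],[0.061,0.22,0.056],[0.061,0.22,0.056],[0.061,0.22,0.056]], "delta_rot": [[0,0,0],[0,0,0],[0,0,0],[0,0,0],[0,0,0],[0,0,0],[0,0,0],[0,0,0],[0,0,0],[0,0,0],[0,0,0],[0,0,0],[0,0,0]]}}

```text
time_s: 7.15
tcp_pos: [0.515, -0.1791, 0.2611]
eef_rot: [180.0, 0.0, -15.5]
contact_force: [0.4, -0.0, -1.3]
gripper_width: 0.0156
gripper_force: 25.0
```

```bash
python3 - <<'E'
from h import *
a=cap('side');b=cap('top')
A=cv2.resize(a['img'][130:290,190:350,::-1],(480,480),interpolation=2)
B=cv2.resize(b['img'][170:270,260:360,::-1],(320,320),interpolation=2);B=cv2.copyMakeBorder(B,0,160,0,0,0)
cv2.imwrite('pics/l.png',np.hstack([A,B]))
E
```

```text
(no output)
```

View pics/l.png

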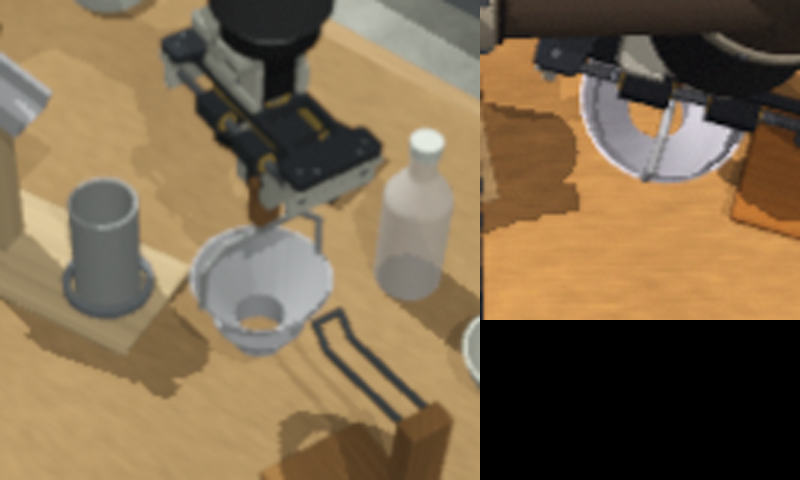

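The funnel hangs freely off the hook, held upright (side mouth at (262,280), spout hole at (260,312)). I'll check its offset from the TCP.

```bash
python3 - <<'E'
from h import *
a=cap('side');b=cap('top')
s=r.get_state();T=s['tcp_pos'];print(T,s['eef_rot'])
z=T[2]-.1005
print('side mouth',onz(a,(262/3+190-.33,280/3+130-.33),z),'top',onz(b,(182/3.2+260-.3,98/3.2+170-.3),z))
# refined: rim-bright extent in side via silhouette check of predicted rim circle
th=np.linspace(0,2*np.pi,13)[:-1]
for zz,R in((z,.062),):
    q=[[T[0]+R*np.cos(t),T[1]+R*np.sin(t),zz] for t in th]
    for c,f,o in((a,3,(190,130)),(b,3.2,(260,170))):
        p=(proj(c,q)-o)*f; print('pred box',p.min(0).round(),p.max(0).round())
E
```

```text
[ 0.51504425 -0.17915612  0.26115359] [ 1.79998526e+02  6.11157328e-04 -1.54922990e+01]
side mouth [ 0.51186273 -0.18523252  0.16065359] top [ 0.51365049 -0.17786278  0.16065359]
pred box [188. 222.] [329. 328.]
pred box [97. 11.] [269. 181.]
```

{"op": "arm_command", "data": {"travel": [[0,0,0.04],[0,0,0.08],[0,0,0.12],[0,0.03,0.13],[-0.002,0.08,0.13],[-0.005,0.13,0.13],[-0.007,0.18,0.13],[-0.01,0.23,0.13],[-0.012,0.28,0.13],[-0.014,0.32,0.13],[-0.0154,0.35,0.13],[-0.0154,0.365,0.13],[-0.0154,0.3736,0.13],[-0.0154,0.3736,0.13],[-0.0154,0.3736,0.13],[-0.0154,0.3736,0.13]], "delta_rot": [[0,0,0],[0,0,0],[0,0,0.04],[0,0,0.08],[0,0,0.12],[0,0,0.16],[0,0,0.2],[0,0,0.24],[0,0,0.28],[0,0,0.302],[0,0,0.302],[0,0,0.302],[0,0,0.302],[0,0,0.302],[0,0,0.302],[0,0,0.302]]}}

```text
time_s: 9.35
tcp_pos: [0.5075, 0.0077, 0.3262]
eef_rot: [180.0, 0.0, 11.7]
contact_force: [-0.3, 0.3, -1.6]
gripper_width: 0.016
gripper_force: 25.0
```

```bash
python3 - <<'E'
from h import *
a=cap('side');b=cap('top')
A=cv2.resize(a['img'][130:250,170:270,::-1],(500,600),interpolation=2)
B=cv2.resize(b['img'][170:250,205:265,::-1],(300,400),interpolation=2);B=cv2.copyMakeBorder(B,0,200,0,0,0)
cv2.imwrite('pics/p.png',np.hstack([A,B]))
T=r.get_state()['tcp_pos'];print(T)
th=np.linspace(0,2*np.pi,41)[:-1]
def box(c,ctr,z,R,o,f=5):
    p=(proj(c,[[ctr[0]+R*np.cos(t),ctr[1]+R*np.sin(t),z] for t in th])-o)*f;return p.min(0).round().tolist(),p.max(0).round().tolist()
O=T[2]-.1805
for n,z,R in(('mouth',O+.08,.062),('flange',O+.03,.042),('spout',O,.025)):print(n,box(a,T,z,R,(170,130)),box(b,T,z,R,(205,170)))
print('tumbler rim pred',box(a,(.5073,.0078),.126,.034,(170,130)))
E
```

```text
[0.50746226 0.00782775 0.32616703]
mouth ([143.0, 128.0], [375.0, 286.0]) ([6.0, 4.0], [291.0, 286.0])
flange ([187.0, 219.0], [340.0, 326.0]) ([62.0, 70.0], [246.0, 253.0])
spout ([221.0, 278.0], [311.0, 342.0]) ([103.0, 118.0], [210.0, 224.0])
tumbler rim pred ([207.0, 292.0], [328.0, 379.0])
```

View pics/p.png

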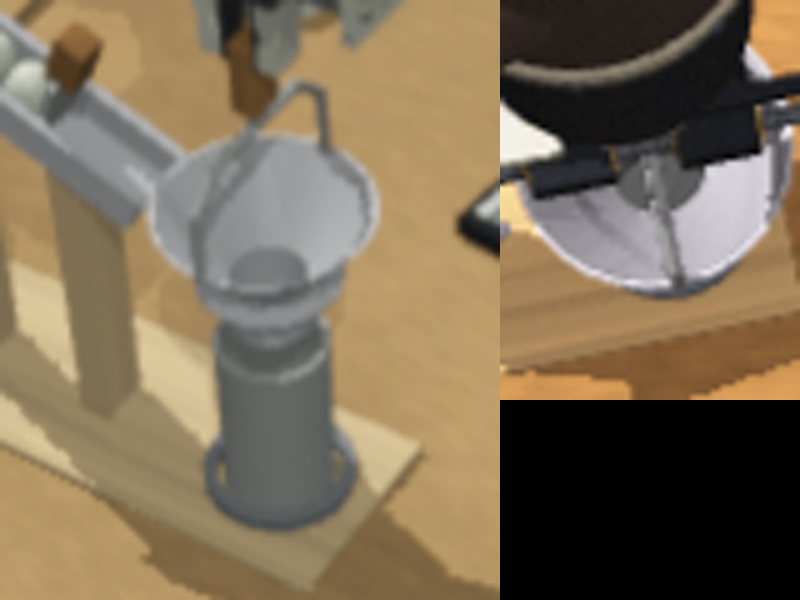

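Side half: the flange spans x 195–345 and the tumbler x 213–331. Both are shifted about +5 px from prediction, so the funnel is centred over the rim. Descending in stages.

{"op": "arm_command", "data": {"travel": [[0,0,-0.02],[0,0,-0.035],[0,0,-0.045],[0,0,-0.055],[0,0,-0.065],[0,0,-0.075],[0,0,-0.08],[0,0,-0.08],[0,0,-0.08]], "delta_rot": [[0,0,0],[0,0,0],[0,0,0],[0,0,0],[0,0,0],[0,0,0],[0,0,0],[0,0,0],[0,0,0]]}}

```text
time_s: 10.58
tcp_pos: [0.5076, 0.0081, 0.2863]
eef_rot: [180.0, -0.0, 11.7]
contact_force: [-0.3, 0.3, -1.4]
gripper_width: 0.016
gripper_force: 25.0
```

{"op": "arm_command", "data": {"travel": [[0,0,-0.004],[0,0,-0.008],[0,0,-0.012],[0,0,-0.014],[0,0,-0.016],[0,0,-0.017],[0,0,-0.018],[0,0,-0.018]], "delta_rot": [[0,0,0],[0,0,0],[0,0,0],[0,0,0],[0,0,0],[0,0,0],[0,0,0],[0,0,0]]}}

```text
time_s: 11.58
tcp_pos: [0.5075, 0.0081, 0.2772]
eef_rot: [180.0, 0.0, 11.7]
contact_force: [-0.5, 0.6, -1.8]
gripper_width: 0.0159
gripper_force: 25.0
```

{"op": "arm_command", "data": {"travel": [[0,0,-0.001],[0,0,-0.002],[0,0,-0.003],[0,0,-0.004],[0,0,-0.004],[0,0,-0.004]], "delta_rot": [[0,0,0],[0,0,0],[0,0,0],[0,0,0],[0,0,0],[0,0,0]]}}

```text
time_s: 12.32
tcp_pos: [0.5081, 0.0079, 0.2764]
eef_rot: [180.0, -0.1, 11.7]
contact_force: [-0.0, -1.6, 6.7]
gripper_width: 0.0158
gripper_force: 25.0
```

Contact at the expected seat height (+8 N). Release, wait and rise.

{"op": "arm_command", "data": {"travel": [[0,0,0],[0,0,0],[0,0,0],[0,0,0],[0,0,0],[0,0,0],[0,0,0.02],[0,0,0.06],[0,0,0.14],[0,0,0.22],[0,0,0.22],[0,0,0.22]], "delta_rot": [[0,0,0],[0,0,0],[0,0,0],[0,0,0],[0,0,0],[0,0,0],[0,0,0],[0,0,0],[0,0,0],[0,0,0],[0,0,0],[0,0,0]], "grip": 0.6}}

```text
time_s: 13.82
tcp_pos: [0.5073, 0.0082, 0.3852]
eef_rot: [-180.0, -0.0, 11.7]
contact_force: [0.3, -0.4, 0.0]
gripper_width: 0.0524
gripper_force: 0.0
```

```bash
python3 - <<'E'
from h import *
a=cap('side');b=cap('top')
A=cv2.resize(a['img'][110:250,140:260,::-1],(514,600),interpolation=2)
B=cv2.resize(b['img'][180:250,165:265,::-1],(280,196),interpolation=2);B=cv2.copyMakeBorder(B,0,404,0,0,0)
cv2.imwrite('pics/q.png',np.hstack([A,B]))
th=np.linspace(0,2*np.pi,41)[:-1]
def box(c,ctr,z,R):
    p=(proj(c,[[ctr[0]+R*np.cos(t),ctr[1]+R*np.sin(t),z] for t in th])-(140,110))*4.286;return p.min(0).round().tolist(),p.max(0).round().tolist()
C=(.5078,.008)
print(box(a,C,.176,.062),box(a,C,.126,.042),box(a,C,.126,.034))
y=np.radians(11.5);X=np.array([np.cos(y),np.sin(y)]);Y=np.array([-np.sin(y),np.cos(y)])
g=np.array(C)+.119*Y;print('gate grip',g)
print(((proj(a,[[*g,.279]])-(140,110))*4.286).round(),proj(b,[[*g,.298]]))
E
```

```text
([258.0, 252.0], [451.0, 388.0]) ([294.0, 327.0], [422.0, 419.0]) ([307.0, 336.0], [410.0, 410.0])
gate grip [0.48407522 0.12461104]
[[189. 132.]] [[175.27238144 204.6851285 ]]
```

View pics/q.png

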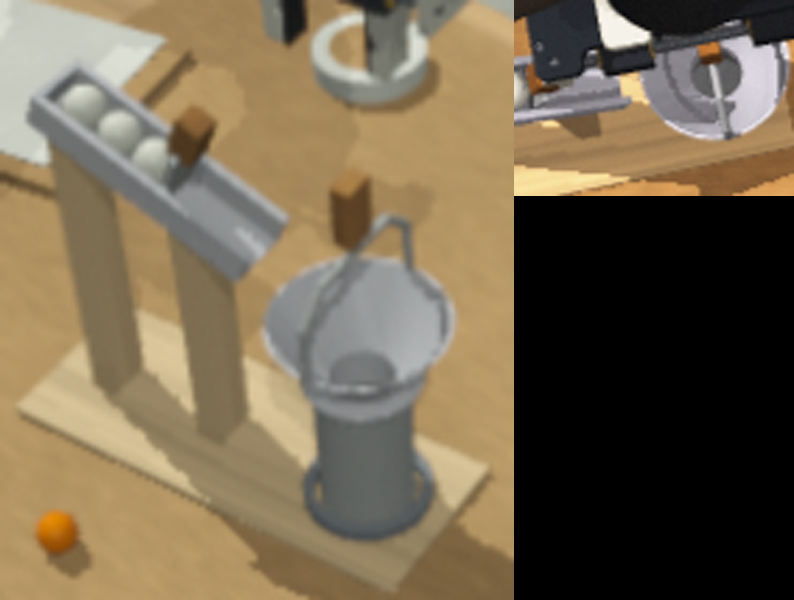

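The funnel is seated and upright (mouth x 264–455 as predicted for z = 0.176). The gate block (192,136) matches its prediction (189,132). Now close the fingers and position them on the block's -x side.

{"op": "arm_command", "data": {"travel": [[-0.04,0.07,0],[-0.09,0.15,0],[-0.129,0.217,0],[-0.129,0.217,0],[-0.129,0.217,-0.06],[-0.129,0.217,-0.12],[-0.129,0.217,-0.17],[-0.129,0.217,-0.192],[-0.129,0.217,-0.192],[-0.129,0.217,-0.192]], "delta_rot": [[0,0,0],[0,0,0],[0,0,0],[0,0,0],[0,0,0],[0,0,0],[0,0,0],[0,0,0],[0,0,0],[0,0,0]], "grip": 0}}

```text
time_s: 15.18
tcp_pos: [0.4435, 0.1166, 0.2901]
eef_rot: [-180.0, -0.1, 11.7]
contact_force: [-0.2, 0.2, 0.6]
gripper_width: 0.0003
gripper_force: 0.0
```

{"op": "arm_command", "data": {"travel": [[0.02,0.004,0],[0.035,0.007,0],[0.05,0.01,0],[0.065,0.013,0],[0.08,0.016,0],[0.095,0.019,0],[0.11,0.0225,0],[0.125,0.0255,0],[0.125,0.0255,0],[0.125,0.0255,0],[0.125,0.0255,0],[0.125,0.0255,0]], "delta_rot": [[0,0,0],[0,0,0],[0,0,0],[0,0,0],[0,0,0],[0,0,0],[0,0,0],[0,0,0],[0,0,0],[0,0,0],[0,0,0],[0,0,0]]}}

```text
time_s: 16.68
tcp_pos: [0.5053, 0.1293, 0.2892]
eef_rot: [-180.0, -0.0, 11.7]
contact_force: [0.4, -1.3, 0.0]
gripper_width: 0.0001
gripper_force: 0.0
```

```bash
python3 - <<'E'
from h import *
a=cap('side');b=cap('top')
A=cv2.resize(a['img'][110:250,140:260,::-1],(514,600),interpolation=2)
B=cv2.resize(b['img'][180:250,165:265,::-1],(280,196),interpolation=2);B=cv2.copyMakeBorder(B,0,404,0,0,0)
cv2.imwrite('pics/w.png',np.hstack([A,B]))
E
```

```text
(no output)
```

View pics/w.png

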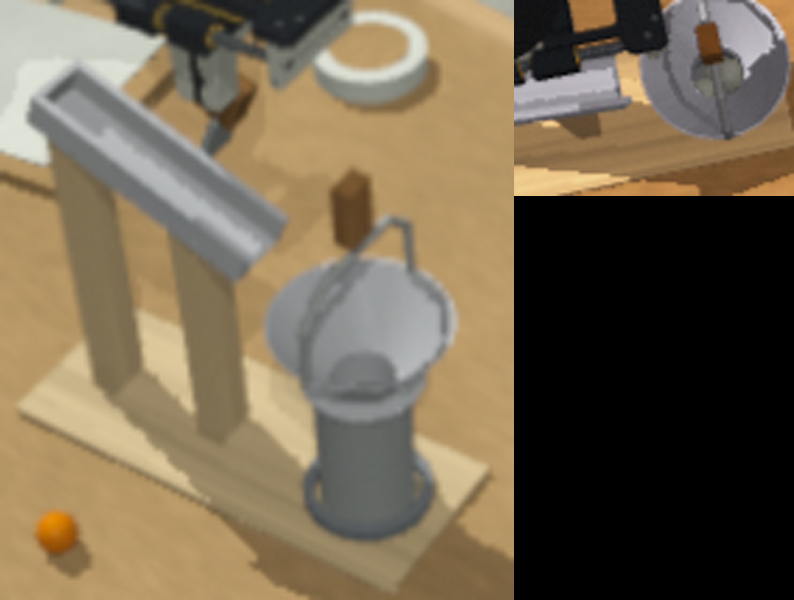

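The chute is empty and the funnel unmoved. White balls show through the spout in the top view (panel 715,75). Now retreat.

{"op": "arm_command", "data": {"travel": [[-0.03,-0.006,0],[-0.08,-0.016,0],[-0.08,-0.016,0.06],[-0.08,-0.016,0.16],[-0.08,0.05,0.26],[-0.08,0.15,0.3],[-0.08,0.25,0.3],[-0.08,0.35,0.3],[-0.08,0.4,0.3],[-0.08,0.4,0.3],[-0.08,0.4,0.3]], "delta_rot": [[0,0,0],[0,0,0],[0,0,0],[0,0,0],[0,0,0],[0,0,0],[0,0,0],[0,0,0],[0,0,0],[0,0,0],[0,0,0]]}}

```text
time_s: 18.15
tcp_pos: [0.4653, 0.3287, 0.4395]
eef_rot: [180.0, -0.0, 11.7]
contact_force: [0.0, 0.3, 0.9]
gripper_width: 0.0003
gripper_force: 0.0
```

```bash
python3 - <<'E'
from h import *
b=cap('top');a=cap('side')
def white(c,x0,y0,x1,y1):
    h=cv2.cvtColor(c['img'][y0:y1,x0:x1],cv2.COLOR_RGB2HSV);m=(h[:,:,1]<40)&(h[:,:,2]>190);return m.sum()
# stray balls: whitish round blobs on table region around stand in top view
h=cv2.cvtColor(b['img'],cv2.COLOR_RGB2HSV);m=((h[:,:,1]<50)&(h[:,:,2]>120)).astype(np.uint8)
n,l,s,c=cv2.connectedComponentsWithStats(m)
for i in range(1,n):
    if 40<s[i,4]<2500 and s[i,1]>45: print(s[i],c[i].round(),b['img'][l==i].mean(0).round())
C=(.5075,.008,.05)
p=proj(b,[C])[0];print(p);x,y=p.astype(int)
print(b['img'][y-8:y+8:2,x-10:x+12:2].mean(2).astype(int))
E
```

```text
[ 91  66  37  35 469] [109.  84.] [221. 218. 206.]
[340  73  45  21 215] [361.  83.] [205. 204. 197.]
[215  95   4  12  46] [216. 101.] [184. 179. 178.]
[305 104  29  34 472] [319. 119.] [176. 166. 159.]
[216 109   4  13  46] [217. 115.] [186. 181. 180.]
[   0  122   61   52 2264] [ 31. 148.] [211. 208. 197.]
[ 359  123   42   40 1189] [381. 143.] [177. 174. 160.]
[211 173  49  48 675] [245. 197.] [157. 152. 159.]
[ 42 176  14  18 182] [ 49. 184.] [216. 214. 203.]
[234 176  30  26  76] [252. 186.] [165. 157. 160.]
[ 119  196   86   34 1103] [161. 212.] [148. 143. 150.]
[229 212   9   8  43] [233. 216.] [130. 126. 133.]
[481 380  31   4  66] [500. 382.] [194. 192. 187.]
[237.90110669 209.60096388]
[[105  81  65  29  31  32  43  84  81  71 173]
 [104  71  62  61 129  87  88  98 100  91 161]
 [107  69  73  75 132 101  88  99  99  97 151]
 [105  71  74  71  69  91  88  98  98  92 153]
 [101  86  91  95  90  89  78  86  87  81 173]
 [108 104  93 100  99  79  76  75  76 141 169]
 [113 114 120 101  98  74  88  70 143 166 168]
 [116 118 122 125 126  87  83 145 161 162 167]]
```

```bash
python3 -c "
from plant import close_job
print(close_job())"
```

```text
the job is handed in; nothing more can be done
None
```

The job is handed in at about 18 s on the robot's clock: the funnel is seated upright on the tumbler and released, and the gate is open. The chute is empty, with balls seen through the spout and none on the table, but I couldn't count all three inside, and no verdict was returned.

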